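Dry-fit a half-lapped cabinet-door frame on the glue-up board

TASK

Dry-fit the little dark-wood door frame on the white glue-up board: pick out its four members from the bench, lay the two stiles flat between the posts first, then drop the rails into their half-lap joints, the wide rail at the end of the board drawn for it, so that all four members lie flat on the board with their faces flush. Leave the pine offcut where it lies and do not knock over the glue bottle.

Things in the scene. Friction and masses are not known exactly. Their poses are not given: they have to be found in the camera images.
- glue_board: White board 222x192x12 mm, fixed; origin mid underside, x along 222, y along 192, z up; top z=12. The 170x140 mm frame is drawn on it, long side on x, wide rail's end at -x. Smooth blue posts 2 mm off the drawn edges rise 22 mm, then taper in over 15 mm more. 16 mm thick at (-64|70, +-80) and (+-95, +-55); 10 mm thick at (-32|48, +-33). Mid-seat is clear of posts for fingers.
- stile_1: Stile: dark strip 170x30x22 mm lying flat, a step cut in its top at each end: 11 mm thick over the last 49 mm at its -x end (long lap, takes the wide rail), 33 mm at +x (short lap); shoulders bevelled at the top. Origin mid underside, x along, z up. About 75 g; grip the 30 mm width at mid-length. Seat: origin at (0, 55, 12) or (0, -55, 12) mm in glue_board's frame, either stile either side, its x along the board's x.
- stile_2: Second stile, the same as stile_1 in size, laps and axes; it takes the other side seat. It too must lie with its long-lap (-x) end towards the board's -x end.
- wide_rail: Wide rail: dark strip 140x46x22 mm, plain top. Its last 33 mm at both ends are cut away below (upper 11 mm left) and lap over the stiles' long laps; the 74 mm thick middle (bevelled below) goes between the stiles. Ends alike. Origin mid-length and mid-width at the thick middle's underside, x along, z up. About 90 g. Seat: origin at (-62, 0, 12) mm in glue_board's frame, along the board's y.
- narrow_rail: Narrow rail: like the wide rail but 30 mm wide: dark strip 140x30x22 mm, plain top, last 33 mm at both ends cut away below (upper 11 mm left), for the stiles' short laps. Origin mid-length and mid-width at the thick middle's underside, x along, z up. About 60 g. Seat: origin at (70, 0, 12) mm in glue_board's frame, along the board's y.
- glue_bottle: Standing glue bottle, cream with a dark and yellow label and an orange cap, 55 mm diameter, 153 mm tall, loose. Origin at the centre of its base, z up. A bystander.
- pine_offcut: Pale pine offcut with two drilled holes, 180x42x22 mm, loose. Origin at the centre of its underside, y along its length. No part of the frame.
Mind the look-alikes: they are no part of the job. Leave any turquoise look-alike of the stile_1 alone.

How it is judged:
By the outcome, as a careful person would: the job done as asked, in the order asked, and still so for the second after the job is handed in, with the robot touching nothing.
It also fails if it takes over 120 s, if anything falls off the work surface, if the arm or the gripper's body presses on something with over 40 N, if the wrist force passes 120 N, or if a joint passes its speed limit or range.

ROBOT

A 6-joint arm with a two-finger parallel gripper is mounted at the origin on the work surface; the furniture and walls round the work are solid. World frame = base frame: x ahead of the robot, y to its left, z up, the work surface at z = 0. Lengths are in m, angles in degrees, forces in N, time in s.
With the tool pointing down it reaches from about 0.35 to 0.925 m from the base axis. Payload 6.4 kg.
Tool frame: the origin (TCP) lies between the finger pads; the fingertips stand 22 mm ahead of it and the grasp point (between the pads) lies 3 mm ahead of it; z points along the fingers, y is the line along which they close (so a half turn about z gives the same grasp; the last joint's range is limited). The gripper opens to 94 mm and grips with 3 to 60 N. Pads are 16 mm wide; open, the fingers measure 119 mm over their backs; the gripper's body (75 mm by 177 mm) begins 78 mm behind the grasp point.
Start: joints at [63.134, 14.043, 89.255, -0, 76.702, -9.975], TCP at [0.189, 0.622, 0.227] pointing down, gripper open.
Joint ranges: [-179.41, 179.41], [-58.25, 129.5], [7.25, 145.43], [-54.29, 234.29], [11.92, 165.04], [-157.13, 157.13]. Speed limits (degrees/s): [147.25, 147.25, 180, 180, 180, 180].

INTERFACE

Orientations are given as a 3x3 rotation matrix whose columns are the frame's x, y, z axes.
In Python, from rig import manip, open_jaws, close, planner, readout, imaging, order gives the robot as it stands. Calls block until the motion is done:
- manip.move_pose(position, orientation): joint-space move of the TCP to a pose.
- manip.servo_line(position, frame=None, vel=0.15, threshold=None): straight line of the TCP; frame=None keeps the orientation; vel is the mean speed in m/s. With threshold (N) it stops when the force on the tool has changed by that much, and returns True; else False.
- manip.goto_joints(angles): joint-space move.
- open_jaws() and close(grip_force=None): open the fingers fully, or close them until they stop; grip_force is the grip in N (None keeps the last).
- manip.dwell(seconds).
- planner.solve_ik(position, orientation): joint angles nearest the present ones, or None.
- readout.read_state(): the state.
- imaging.get_image(name): name is "scene" or "top"; returns a dict with "pixels" (420x560x3 uint8, red, green, blue), "K" (3x3 intrinsics, pixels), "pose" (4x4, takes a point from camera to world coordinates). Camera axes: x right, y down, z forward; pixel columns grow to the right and rows downward; lengths in m; the calibration is good to about 2 mm. A picture is of the moment at which its call begins. There is no depth.
A pose or a line that the arm cannot do raises manip.Unreachable and nothing moves.
- order.sign_off(): hands the job in; it is judged then, once.
The state is a dict: "time_s": time; "joints": joint angles; "dq": joint speeds; "tau": joint torques, N m; "position": TCP position; "ee_rot": TCP orientation; "ft_force": force on the tool from outside, world axes, zero at the start; "torque": the same for the moment, N m; "width": finger opening in m; "finger_force": force on a finger pad.
Only numpy, scipy, OpenCV 4.12 (cv2) and the standard library are available. Lean on these libraries where they do the work, as an engineer would, in place of code of your own. Each camera call takes 0.05 s, during which the arm holds its last target. There are 200 camera calls.

## Working session

There is one attempt and no reset: what is moved stays moved. The work goes in short steps, each a Python script; the robot and the scene stay as the last script left them, time stands still between calls to the robot, and variables do not carry over. Pictures are saved under pics/ and viewed, at most 14 in all, crops included, and the job is handed in when it is done.

```bash
ls; mkdir -p pics; python3 - <<'E'
from rig import *
import cv2,numpy as np
for n in ("scene","top"):
    d=imaging.get_image(n); cv2.imwrite(f"pics/{n}0.png",d["pixels"][:,:,::-1]); print(n,d["K"].tolist(),np.round(d["pose"],4).tolist())
s=readout.read_state();print(s["time_s"],s["ft_force"],s["width"],s["ee_rot"])
E
```

```text
pics
scene [[500.6499329510518, 0.0, 279.5540634254583], [0.0, 500.6499329510518, 208.17912018796855], [0.0, 0.0, 1.0]] [[-0.6252, -0.3853, 0.6787, -0.7294], [-0.7804, 0.2964, -0.5506, 1.1198], [0.0109, -0.8739, -0.486, 0.9071], [0.0, 0.0, 0.0, 1.0]]
top [[426.0272057214041, 0.0, 276.7040710616868], [0.0, 426.0272057214041, 208.03256837847292], [0.0, 0.0, 1.0]] [[0.0085, -0.992, 0.1257, 0.3306], [-0.9999, -0.0098, -0.0092, 0.1494], [0.0103, -0.1257, -0.992, 1.2813], [0.0, 0.0, 0.0, 1.0]]
0.1 [ 0.52562645 -0.12712789  0.3794918 ] 0.09425244464631134 [[-9.56863158e-01  2.90537904e-01 -7.89629384e-04]
 [ 2.90538831e-01  9.56861870e-01 -1.59678555e-03]
 [ 2.91639522e-04 -1.75732326e-03 -9.99998413e-01]]
```

View pics/scene0.png

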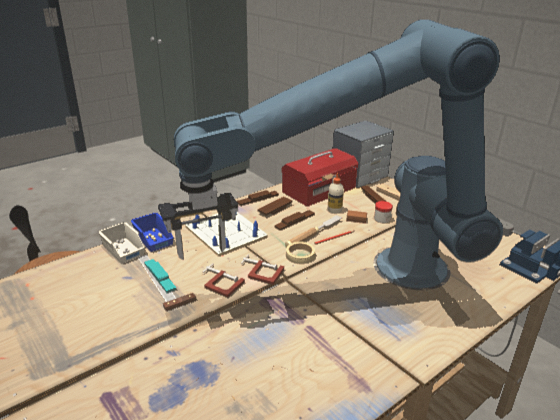

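View pics/top0.png

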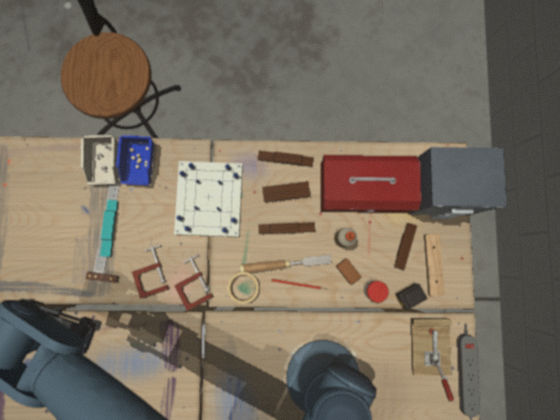

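The top view shows a board near (208,198), dark members at (285,158), (287,192), (287,228) and (405,246), the bottle at (347,237), and the pine at (433,265). The turquoise look-alike is at (108,228). I'll zoom in next.

```bash
python3 - <<'E'
import cv2
a=cv2.imread("pics/top0.png")[140:290,165:325]; cv2.imwrite("pics/c1.png",cv2.resize(a,None,fx=4,fy=4,interpolation=cv2.INTER_CUBIC)[:600,:800])
a=cv2.imread("pics/scene0.png")[165:265,165:415]; cv2.imwrite("pics/c2.png",cv2.resize(a,None,fx=3.2,fy=3.2,interpolation=cv2.INTER_CUBIC))
E
```

```text
(no output)
```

View pics/c1.png

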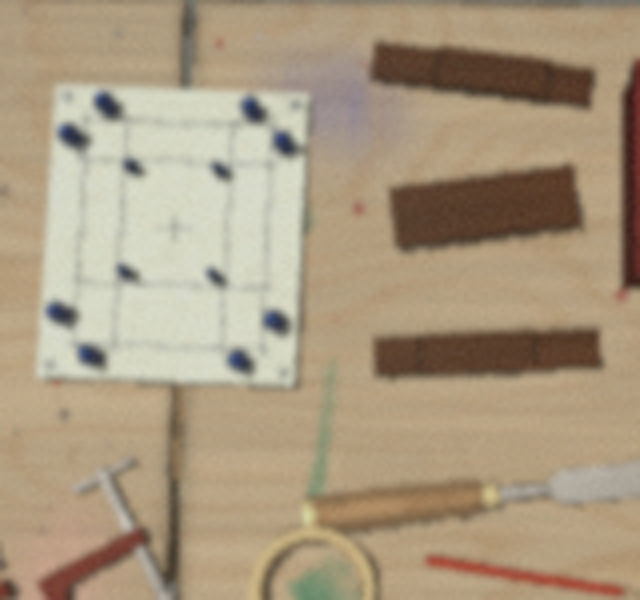

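View pics/c2.png

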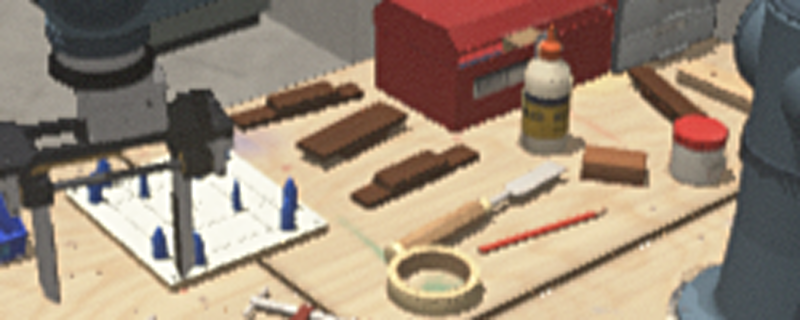

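The crops show the members clearly:
- **Stiles:** the stile at crop (483,75) has its long lap on the left. The stile at (488,352) has its long lap on the right.
- **Rails:** the wide rail is at (487,208), and the narrow rail is at full-image (405,246).
- **Board:** its wide-rail end is at the bottom of the image, towards the robot.

Next I'll fit poses to the silhouettes in both views.

```bash
cat > fit.py <<'E'
import cv2,numpy as np
from scipy.optimize import minimize
B=lambda x0,x1,w,z0,z1:np.array([[x,y,z] for x in(x0,x1) for y in(-w/2,w/2) for z in(z0,z1)])/1000
stile=[B(-85,85,30,0,11),B(-36,52,30,0,22)]
def rail(w): return [B(-70,70,w,11,22),B(-37,37,w,0,22)]
board=[B(-111,111,192,0,12)]
MODELS=dict(stile=stile,wide=rail(46),narrow=rail(30),board=board)
S=4
def proj(P,d):
    T=np.linalg.inv(d["pose"]); c=P@T[:3,:3].T+T[:3,3]; u=c@np.asarray(d["K"]).T; return u[:,:2]/u[:,2:]
def place(M,p):
    c,s=np.cos(p[3]),np.sin(p[3]); return M@np.array([[c,-s,0],[s,c,0],[0,0,1]]).T+p[:3]
def render(model,p,d,roi):
    x0,y0,x1,y1=roi; im=np.zeros(((y1-y0)*S,(x1-x0)*S),np.uint8)
    for M in model:
        u=(proj(place(M,p),d)-[x0,y0]+.5)*S-.5
        h=cv2.convexHull(u.astype(np.float32))
        cv2.fillConvexPoly(im,np.round(h*16).astype(np.int32),255,shift=4)
    return cv2.GaussianBlur(im,(0,0),S*.6).astype(float)/255
def dark(px,roi):
    x0,y0,x1,y1=roi; a=cv2.resize(px[y0:y1,x0:x1],None,fx=S,fy=S,interpolation=cv2.INTER_CUBIC).astype(float)
    v=a[...,0]; return np.clip((150-v)/(150-90)*1.,0,1)   # red channel: wood dark vs bench light
def white(px,roi):
    x0,y0,x1,y1=roi; a=cv2.resize(px[y0:y1,x0:x1],None,fx=S,fy=S,interpolation=cv2.INTER_CUBIC).astype(float)
    m=(a[...,2]>165).astype(np.uint8)
    n,l,st,_=cv2.connectedComponentsWithStats(m); k=1+np.argmax(st[1:,4])
    c,_=cv2.findContours((l==k).astype(np.uint8),0,2); o=np.zeros_like(m); cv2.fillConvexPoly(o,cv2.convexHull(c[0]),1)
    return o.astype(float)
def fit(model,p0,views,masker=dark,fixz=None):
    def cost(q):
        p=np.array([q[0],q[1],q[2] if fixz is None else fixz,q[3]*10])
        return sum(np.mean(np.abs(render(model,p,d,r)-m)) *m.size/m.sum() for d,r,m in V)
    V=[(d,r,masker(d["pixels"],r)) for d,r in views]
    q0=np.array([*p0[:3],p0[3]/10]); best=None
    for k in range(3):
        sx=np.vstack([q0]+[q0+np.eye(4)[i]*.008*(-1)**k for i in range(4)])
        r=minimize(cost,q0,method="Nelder-Mead",options=dict(initial_simplex=sx,xatol=1e-5,fatol=1e-6,maxiter=400)); q0=r.x
    return np.array([*q0[:3],q0[3]*10]),r.fun
def ray(u,d,z):
    k=np.linalg.inv(d["K"])@[*u,1]; v=d["pose"][:3,:3]@k; o=d["pose"][:3,3]; return o+v*(z-o[2])/v[2]
E
cat > m1.py <<'E'
from rig import *
from fit import *
t,s=imaging.get_image("top"),imaging.get_image("scene")
print("px",t["pixels"][158,285],t["pixels"][150,285],t["pixels"][228,287],t["pixels"][180,290],t["pixels"][185,205])
J=dict(sA=("stile",(285,158),np.radians(-95)),sB=("stile",(287,228),np.radians(90)),wide=("wide",(286.5,192),np.radians(95)),narrow=("narrow",(405,246),np.radians(-15)))
for n,(m,u,yaw) in J.items():
    P=ray(u,t,.015); 
    def roi(d):
        c=np.vstack([proj(place(M,[P[0],P[1],0,yaw]),d) for M in MODELS[m]]); a,b=c.min(0)-5,c.max(0)+6; return (*a.astype(int),*b.astype(int))
    rt,rs=roi(t),roi(s)
    p,f=fit(MODELS[m],[P[0],P[1],0,yaw],[(t,rt),(s,rs)]); print(n,"2v",np.round(p*[1e3,1e3,1e3,57.2958],1),round(f,3))
    p1,f=fit(MODELS[m],p,[(t,rt)],fixz=0); print("  top",np.round(p1*[1e3,1e3,0,57.2958],1),round(f,3),end="")
    p1,f=fit(MODELS[m],p,[(s,rs)],fixz=0); print("  scene",np.round(p1*[1e3,1e3,0,57.2958],1),round(f,3))
P=ray((208,198.5),t,.012)
p,f=fit(board,[P[0],P[1],0,0.04],[(t,(168,153,250,245))],white,fixz=0); print("board",np.round(p*[1e3,1e3,0,57.2958],1),f)
print(np.round(proj(place(board[0],[p[0],p[1],0,p[3]])[1::2],s),1).tolist())
E
python3 m1.py
```

```text
px [86 61 43] [185 165 135] [94 69 50] [186 165 133] [212 215 194]
sA 2v [646.8 113.5  -4.5 -96.1] 0.831
  top [645.2 113.1   0.  -96.6] 0.106  scene [649.4 138.6  -0.  -95.5] 0.689
sB 2v [432.4 107.4  -2.6  93.8] 0.829
  top [432.  107.5   0.   93.2] 0.135  scene [429.9 109.   -0.   95.2] 0.693
wide 2v [541.7 109.9  -6.   98. ] 0.747
  top [540.6 109.8   0.   98. ] 0.056  scene [534.3 117.8   0.  100.2] 0.7
narrow 2v [ 382.7 -242.     4.7  -18. ] 0.943
  top [ 381.2 -243.9    0.   -18.4] 0.135  scene [ 410.5 -254.7    0.   -23.8] 0.665
board [520.7 345.8   0.   -1.5] 0.030491689859584566
[[266.5, 234.1], [217.3, 253.2], [231.1, 208.2], [184.1, 224.0]]
```

```bash
python3 - <<'E'
from fit import *
a=cv2.imread("pics/scene0.png")[:,:,::-1]
for n,r in dict(wide=(255,190,295,222),sB=(270,203,320,235)).items():
    x0,y0,x1,y1=r; print(n); 
    for y in range(y0,y1,3): print(' '.join('%3d'%v for v in a[y,x0:x1:2,0]))
E
```

```text
wide
157 148 183 198 204 161 179 235 220 210 213 230 229 241  97  99 104 102 101  99
137 112 106 108 109 114 104 101 100 117 106 104 232 235 190 113  98 101  99 103
112 107  80  65  60  57  51  51  62  80 161 170 239 228 190 223 241 176 100 101
 58  53  54  66  79 158 241 241 238 237 226 168 116 111 113 112 109 142 224 187
169 242 239 238 234 233 233 226 160 112 110 115 110 112 113 116 106  63 102 240
231 231 228 232 228 165 112 112 108 107 107 111 115 103  68  58  80  89 106 176
227 229 163 110 112 108 104 106 107 114 100  63  62  60  64  84 179 233 230 232
232 194  87  74 102 114 116 110  70  59  64  62  82 169 235 236 232 228 228 233
231 231 151  92  78  65  67  84  84  82 161 239 237 232 231 231 232 238 212 123
224 227 228 234 221 170 111 186 239 234 230 228 229 233 228 167 113 106 110 108
176 233 227 229 231 232 233 230 230 228 228 229 233 184  84 112 115 114 104  81
sB
120 109 107 115 106 111 116 114  99  62  87 241 231 229 233 184 123 102  99  92  89  93 117 174 240
107 108 111 113 112  95  63  62  77  90 165 230 229 232 234 232 229 232 166 165 240 236 233 233 232
114 113  99 
[... 187 characters left out ...]

 98 165 184 240 235 231 228 230 232 225 163 107 111 109 113 117 112  76 118 106  57  81 168 230 229
235 232 230 227 228 233 211 122 110 115 112 116 117 107  65  62  55  57  96 242 240 236 233 231 229
228 226 227 230 234 236  68  85 112 114  84  84  65  55  72 104 190 240 235 233 231 229 229 231 233
230 234 234 170 113 113 117 113  89  64  56  75 163 191 242 236 232 230 230 231 235 235 235 231 231
228 228 189  70 101 111 100  64  83 167 242 238 233 231 229 231 234 236 234 233 231 227 210 250 225
229 231 232 237 202 155 188 240 235 233 231 229 232 232 235 232 229 232 230 213 209 182 176 182 142
221 213 227 229 232 233 233 231 229 234 234 233 229 229 230 230 224 207 192 177 190 133  97  88 136
```

```bash
python3 - <<'E'
s=open('fit.py').read()
i=s.index("def dark"); j=s.index("def white")
s=s[:i]+'''def dark(px,roi,seed=None):
    x0,y0,x1,y1=roi; a=cv2.resize(px[y0:y1,x0:x1],None,fx=S,fy=S,interpolation=cv2.INTER_CUBIC).astype(float)
    bg=np.percentile(px[y0:y1,x0:x1,0],85); m=(a[...,0]<(bg+100)/2).astype(np.uint8)
    n,l=cv2.connectedComponents(m); k=1+np.argmax([np.sum(seed*(l==i)) for i in range(1,n)])
    return cv2.GaussianBlur((l==k).astype(float),(0,0),S*.4)
'''+s[j:]
s=s.replace("def white(px,roi)","def white(px,roi,seed=None)").replace("masker(d[\"pixels\"],r))","masker(d[\"pixels\"],r,render(model,p0,d,r)))")
open('fit.py','w').write(s)
E
python3 m1.py
```

```text
px [84 58 39] [181 163 131] [83 60 38] [181 162 130] [211 214 194]
sA 2v [ 6.457e+02  1.136e+02 -3.000e-01 -9.660e+01] 0.627
  top [645.5 113.2   0.  -96.5] 0.044  scene [645.9 117.7   0.  -97.1] 0.577
sB 2v [432.7 108.1  -1.1  93.2] 0.14
  top [432.6 107.8   0.   93. ] 0.06  scene [431.4 108.1   0.   93.5] 0.082
wide 2v [541.7 111.   -2.4  98.1] 0.174
  top [541.  110.5   0.   97.8] 0.055  scene [538.5 115.    0.   98.7] 0.112
narrow 2v [ 381.9 -243.4    2.7  -18.1] 0.65
  top [ 381.4 -244.2    0.   -17.8] 0.04  scene [ 405.1 -253.4    0.   -20.7] 0.515
board [520.9 345.6   0.   -1.6] 0.030001502215899308
[[266.5, 234.1], [217.2, 253.1], [231.2, 208.1], [184.2, 223.9]]
```

Heights agree with the bench (about 0 mm, within 3 mm), and the board fit is consistent. I'll pick stile A and hover it over the +y seat for a check.

```bash
cat > act.py <<'E'
from rig import *
import numpy as np,cv2
BX,BY,BYAW=.5209,.3456,-1.6
def R(d): c,s=np.cos(np.radians(d)),np.sin(np.radians(d)); return np.array([[c,s,0],[s,-c,0],[0,0,-1.]])
def bw(x,y):
    c,s=np.cos(np.radians(BYAW)),np.sin(np.radians(BYAW)); return np.array([BX+(c*x-s*y)/1e3,BY+(s*x+c*y)/1e3])
def st(tag):
    s=readout.read_state(); print(tag,"t=%.1f"%s["time_s"],"pos",np.round(s["position"]*1e3 if hasattr(s["position"],'shape') else np.array(s["position"])*1e3,1),"F",np.round(s["ft_force"],1),"w %.1f"%(s["width"]*1e3),"ff",np.round(s["finger_force"],1))
def pick(x,y,yaw,z=.0245,force=25,up=.12):
    manip.move_pose([x,y,.12],R(yaw)); hit=manip.servo_line([x,y,z],vel=.15,threshold=12); st("down hit=%s"%hit)
    close(grip_force=force); st("closed"); manip.servo_line([x,y,up],vel=.15); st("lifted")
def snap(n,names=("top","scene")):
    for k in names: cv2.imwrite(f"pics/{n}_{k}.png",imaging.get_image(k)["pixels"][:,:,::-1])
def down(p,z=.0365,thr=10,vel=.08):
    hit=manip.servo_line([p[0],p[1],z],vel=vel,threshold=thr); st("placed hit=%s"%hit); return hit
def release(p,up=.14):
    open_jaws(); z=readout.read_state()["position"]; manip.servo_line([z[0],z[1],up],vel=.2); st("released")
E
python3 - <<'E'
from act import *
pick(.6455,.1134,83.4)
p=bw(0,55); manip.move_pose([*p,.11],R(178.4)); st("hover"); snap("h1")
a=cv2.imread("pics/h1_top.png")[140:265,150:310];b=cv2.imread("pics/h1_scene.png")[170:270,150:310]
cv2.imwrite("pics/h1.png",np.hstack([cv2.resize(a,(400,312),interpolation=2),cv2.resize(b,(400,312),interpolation=2)]))
E
```

```text
down hit=True t=3.4 pos [643.1 113.6  22.5] F [-2.6 -0.2  5.9] w 93.8 ff 2.9
closed t=4.4 pos [643.7 113.3  22.3] F [ 3.8 -1.1  5.1] w 30.1 ff 25.9
lifted t=5.2 pos [644.2 113.4 118.3] F [-0.6 -0.7 -1.8] w 29.8 ff 25.0
hover t=6.4 pos [522.6 399.9 109.4] F [ 0.1 -0.3 -1. ] w 29.8 ff 25.0
```

View pics/h1.png

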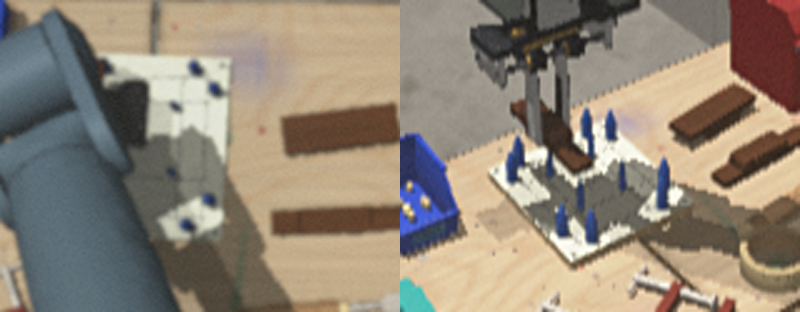

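The wrist hides the top view. In the scene view the stile is held level, with its long lap towards the robot, above the +y seat. I'll lower it with a force guard.

```bash
python3 - <<'E'
from act import *
p=bw(0,55); st("hov")
manip.servo_line([*p,.075],vel=.1); manip.dwell(.3); st("pre")
down(p,.0345,thr=8,vel=.06); manip.dwell(.3); st("settled")
E
```

```text
hov t=6.5 pos [523.1 399.6 109.8] F [ 0.2  0.4 -0.4] w 29.9 ff 25.0
pre t=7.3 pos [522.8 400.8  75.7] F [-0.1  0.7 -0.8] w 29.7 ff 25.0
placed hit=True t=8.0 pos [521.5 400.1  34.3] F [-0.6 -0.2  3.9] w 30.1 ff 27.1
settled t=8.3 pos [521.5 400.1  34.3] F [0.9 0.8 4.2] w 29.8 ff 27.5
```

```bash
python3 - <<'E'
from act import *
from fit import *
release(bw(0,55))
pick(.4327,.1078,93.1,z=.0265)
t=imaging.get_image("top"); s=imaging.get_image("scene")
cv2.imwrite("pics/p1_top.png",t["pixels"][:,:,::-1]);cv2.imwrite("pics/p1_scene.png",s["pixels"][:,:,::-1])
b,f=fit(board,[.5209,.3456,0,-.028],[(t,(168,153,250,245))],white,fixz=0); print("board",np.round(b*[1e3,1e3,0,57.3],1),f)
P=bw(0,55)
def roi(d):
    c=np.vstack([proj(place(M,[P[0],P[1],.012,-.028]),d) for M in MODELS["stile"]]); a,b=c.min(0)-5,c.max(0)+6; return (*a.astype(int),*b.astype(int))
p,f=fit(MODELS["stile"],[*P,.012,-.028],[(t,roi(t))],fixz=.012);print("stile top",np.round(p*[1e3,1e3,0,57.3],1),f, "seat",P*1e3)
p,f=fit(MODELS["stile"],[*P,.012,-.028],[(t,roi(t)),(s,roi(s))]);print("stile 2v",np.round(p*[1e3,1e3,1e3,57.3],1),f)
a=t["pixels"][145:250,160:260,::-1];b=s["pixels"][175:270,170:310,::-1]
cv2.imwrite("pics/p1.png",np.hstack([cv2.resize(a,(400,420),interpolation=2),cv2.resize(b,(400,420),interpolation=2)]))
E
```

```text
released t=10.0 pos [520.  399.6 138. ] F [ 0.   0.5 -0.6] w 93.9 ff 0.0
down hit=False t=12.0 pos [433.5 108.   27.1] F [-0.3 -0.   0.6] w 94.1 ff 0.0
closed t=13.0 pos [432.6 107.8  26.5] F [ 1.2  0.3 -0.2] w 29.9 ff 25.0
lifted t=13.8 pos [431.9 107.8 119.1] F [-0.2 -0.3 -0.2] w 30.0 ff 25.0
board [520.7 345.5   0.   -1.5] 0.04747805050724718
stile top [522.2 398.1   0.   -1.7] 0.25266829054111933 seat [522.43569013 400.57855633]
stile 2v [521.7 398.4  10.5  -1.7] 0.5654806632632327
```

View pics/p1.png

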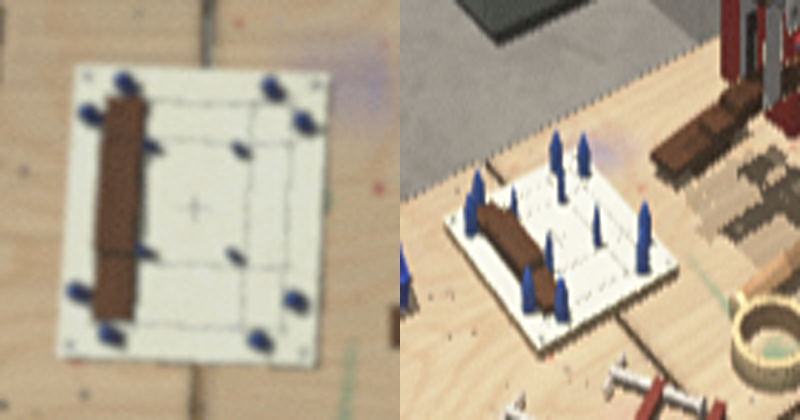

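The first stile lies flat between its posts, from top crop (125,95) to (115,320), with its long lap at the wide-rail end. Stile 2 comes next.

```bash
python3 - <<'E'
from act import *
p=bw(0,-55)
manip.move_pose([*p,.11],R(-1.6)); manip.servo_line([*p,.08],vel=.1); manip.dwell(.3); st("pre")
down(p,.0380,thr=8,vel=.06); manip.dwell(.3); st("settled")
E
```

```text
pre t=16.3 pos [519.8 290.8  80.6] F [ 0.4  0.4 -1.1] w 29.5 ff 25.0
placed hit=True t=17.0 pos [518.9 290.4  37.9] F [-1.3  0.5  3.3] w 29.8 ff 25.0
settled t=17.3 pos [518.9 290.4  38. ] F [0.6 0.6 4.2] w 29.3 ff 25.0
```

```bash
python3 - <<'E'
from act import *
release(bw(0,-55))
pick(.541,.1106,98,z=.0265)
snap("p2")
a=cv2.imread("pics/p2_top.png")[145:250,160:260];b=cv2.imread("pics/p2_scene.png")[175:270,170:310]
cv2.imwrite("pics/p2.png",np.hstack([cv2.resize(a,(400,420),interpolation=2),cv2.resize(b,(400,420),interpolation=2)]))
E
```

```text
released t=19.1 pos [517.3 289.9 138.9] F [ 0.2  0.2 -0.2] w 94.0 ff 0.0
down hit=False t=21.6 pos [541.7 110.7  27.2] F [ 1.3 -0.9  0.5] w 93.8 ff 0.0
closed t=22.4 pos [541.  110.6  26.5] F [-0.9  0.3 -0.2] w 45.6 ff 25.0
lifted t=23.2 pos [540.2 110.6 119. ] F [ 0.1 -1.2 -1.1] w 45.6 ff 25.0
```

View pics/p2.png

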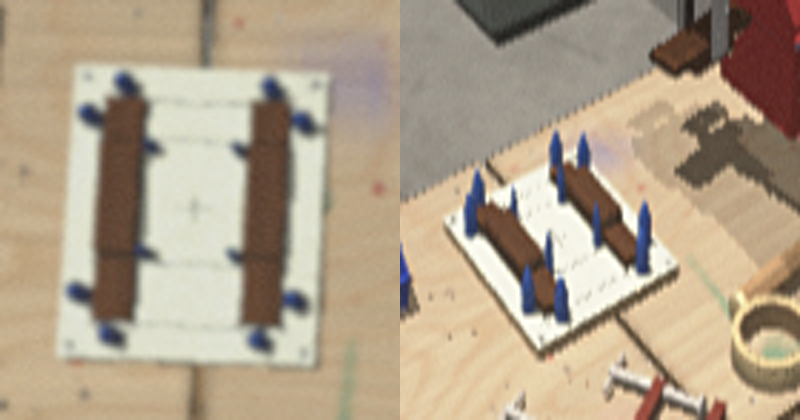

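Both stiles lie flat between the posts, long laps at the bottom (shoulders at top-crop rows about 255). Now the wide rail.

```bash
python3 - <<'E'
from act import *
p=bw(-62,0)
manip.move_pose([*p,.12],R(88.4)); manip.servo_line([*p,.085],vel=.1); manip.dwell(.3); st("pre")
down(p,.0383,thr=8,vel=.06); manip.dwell(.3); st("settled")
E
```

```text
pre t=25.1 pos [459.3 347.6  85.6] F [ 0.1  0.6 -0.7] w 45.8 ff 25.0
placed hit=True t=25.8 pos [458.  346.8  38.4] F [-1.  -0.8  4.1] w 46.0 ff 25.0
settled t=26.1 pos [458.  346.8  38.4] F [ 1.1 -0.4  4.6] w 45.7 ff 25.0
```

The wide rail went home at 38.4 mm (expected 38.5). Next I'll check clearances round the narrow rail, which lies near the toolbox and the bottle.

```bash
python3 - <<'E'
from act import *
from fit import *
release(bw(-62,0),up=.28)
t=imaging.get_image("top");s=imaging.get_image("scene")
for c in (370,385,400,415):
    col=t["pixels"][195:235,c].astype(int); print(c,[tuple(v) for v in col[10:28:1]][::2])
print("z0 row213",[np.round(ray((c,213),t,0),3).tolist() for c in (360,390,415)],"cab z0", np.round(ray((425,213),t,0),3),np.round(ray((425,213),t,.2),3))
print("bottle cap",np.round(ray((349.5,236),t,.15),3), "pine", np.round(ray((433,265),t,.02),3))
p,f=fit(MODELS["narrow"],[.3814,-.244,0,-.311],[(t,(385,215,425,280))],fixz=0);print(np.round(p*[1e3,1e3,1e3,57.3],1),f)
a=t["pixels"][195:295,325:475,::-1];b=s["pixels"][150:250,300:450,::-1]
cv2.imwrite("pics/n.png",np.hstack([cv2.resize(a,(400,267),interpolation=2),cv2.resize(b,(400,267),interpolation=2)]))
a=t["pixels"][145:250,160:260,::-1];b=s["pixels"][175:270,170:310,::-1]
cv2.imwrite("pics/p3.png",np.hstack([cv2.resize(a,(400,420),interpolation=2),cv2.resize(b,(400,420),interpolation=2)]))
E
```

```text
released t=28.4 pos [456.5 346.1 278.5] F [0.3 0.5 0.1] w 93.8 ff 0.0
370 [(np.int64(120), np.int64(52), np.int64(43)), (np.int64(121), np.int64(52), np.int64(47)), (np.int64(110), np.int64(72), np.int64(67)), (np.int64(119), np.int64(109), np.int64(106)), (np.int64(147), np.int64(118), np.int64(94)), (np.int64(192), np.int64(156), np.int64(120)), (np.int64(200), np.int64(168), np.int64(134)), (np.int64(198), np.int64(165), np.int64(132)), (np.int64(181), np.int64(126), np.int64(105))]
385 [(np.int64(119), np.int64(46), np.int64(39)), (np.int64(118), np.int64(47), np.int64(40)), (np.int64(102), np.int64(46), np.int64(40)), (np.int64(65), np.int64(36), np.int64(28)), (np.int64(151), np.int64(125), np.int64(93)), (np.int64(200), np.int64(173), np.int64(128)), (np.int64(196), np.int64(171), np.int64(131)), (np.int64(201), np.int64(177), np.int64(137)), (np.int64(199), np.int64(176), np.int64(138))]
400 [(np.int64(120), np.int64(43), np.int64(42)), (np.int64(122), np.int64(49), np.int64(44)), (np.int64(103), np.int64(41), np.int64(36)), (np.int64(73), np.int64(42), np.int64(34)), (np.int
[... 179 characters left out ...]
 (np.int64(204), np.int64(179), np.int64(135))]
415 [(np.int64(119), np.int64(47), np.int64(40)), (np.int64(115), np.int64(42), np.int64(35)), (np.int64(109), np.int64(53), np.int64(46)), (np.int64(66), np.int64(56), np.int64(52)), (np.int64(73), np.int64(69), np.int64(66)), (np.int64(96), np.int64(84), np.int64(63)), (np.int64(136), np.int64(118), np.int64(86)), (np.int64(187), np.int64(163), np.int64(123)), (np.int64(198), np.int64(175), np.int64(135))]
z0 row213 [[0.48, -0.115, 0.0], [0.481, -0.206, 0.0], [0.482, -0.283, 0.0]] cab z0 [ 0.482 -0.313  0.   ] [ 0.459 -0.241  0.2  ]
bottle cap [ 0.401 -0.055  0.15 ] pine [ 0.326 -0.324  0.02 ]
[ 381.4 -244.1    2.   -17.8] 0.04194587573982621
```

View pics/n.png

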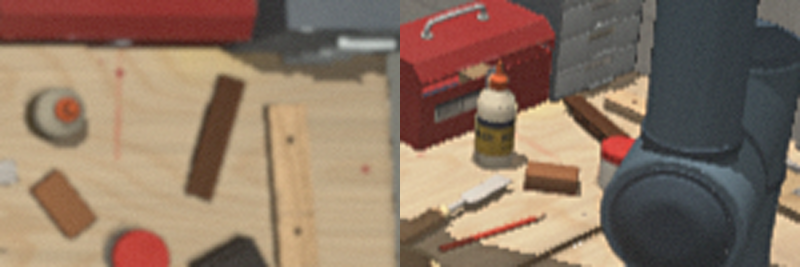

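Top crop: the narrow rail is at (215,137). The pine's edge at (268,150) is too close for a fully open finger at centre, so I'll shift the hand 18 mm towards the bottle side. The bottle, at (57,115), is well clear. I'll also check the wide rail.

View pics/p3.png

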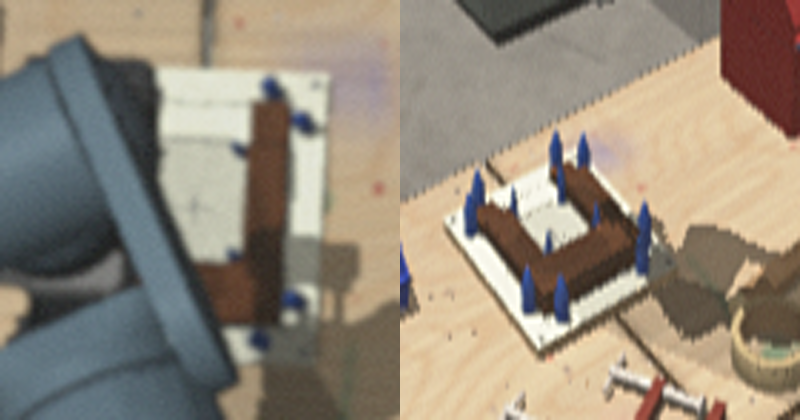

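```bash
python3 - <<'E'
from act import *
x,y,yaw=.3869,-.2270,162.2
q=planner.solve_ik([x,y,.28],R(yaw)); print(np.round(q,1), np.round(planner.solve_ik([x,y,.0265],R(yaw)),1))
manip.move_pose([x,y,.28],R(yaw)); manip.dwell(.2); st("above")
hit=manip.servo_line([x,y,.0265],vel=.15,threshold=10); st("down hit=%s"%hit)
if not hit:
    close(grip_force=25); manip.dwell(.2); st("closed"); manip.servo_line([x,y,.28],vel=.2); st("lifted")
E
```

```text
[ -44.9  -16.9  114.1   -0.    82.8 -117.1] [ -44.9    4.4  124.4   -0.    51.3 -117.1]
above t=30.8 pos [ 387.1 -226.7  280. ] F [-0.5  0.6  0.2] w 94.1 ff 0.0
down hit=False t=32.7 pos [ 387.4 -227.5   27.2] F [ 0.7  0.2 -0.4] w 93.9 ff 0.0
closed t=33.9 pos [ 386.9 -227.    26.5] F [-0.2  0.2  0.2] w 29.7 ff 25.0
lifted t=35.3 pos [ 386.4 -226.5  278.6] F [-0.7 -0.4  0.1] w 29.8 ff 25.0
```

The wide rail is flush in its laps in the scene view, and the narrow rail is gripped. Placing it now.

```bash
python3 - <<'E'
from act import *
p=bw(70,0)
manip.move_pose([*p,.28],R(88.4)); manip.servo_line([*p,.085],vel=.15); manip.dwell(.3); st("pre"); snap("h4",("scene",))
down(p,.0383,thr=8,vel=.06); manip.dwell(.3); st("settled")
E
```

```text
pre t=39.2 pos [591.1 343.7  85.4] F [-0.4 -0.6  0. ] w 29.7 ff 25.0
placed hit=True t=40.0 pos [589.8 343.2  38.3] F [-0.6 -0.1  3.1] w 29.7 ff 25.0
settled t=40.3 pos [589.8 343.2  38.4] F [ 0.4 -0.   5.1] w 30.0 ff 25.0
```

```bash
python3 - <<'E'
from act import *
release(bw(70,0),up=.25)
manip.move_pose([.45,0,.35],R(88.4)); manip.dwell(.3); st("away"); snap("f")
a=cv2.imread("pics/f_top.png")[145:250,160:260];b=cv2.imread("pics/f_scene.png")[190:255,180:280]
cv2.imwrite("pics/f.png",np.hstack([cv2.resize(a,(400,420),interpolation=2),cv2.resize(b,(400,260),interpolation=2)[:,:].copy() if 0 else cv2.copyMakeBorder(cv2.resize(b,(400,260),interpolation=2),80,80,0,0,cv2.BORDER_CONSTANT)]))
E
```

```text
released t=42.6 pos [588.3 342.6 248.2] F [ 0.1 -0.  -0.7] w 94.0 ff 0.0
away t=44.3 pos [4.502e+02 4.000e-01 3.498e+02] F [-0.8  0.8  0.2] w 94.1 ff 0.0
```

View pics/f.png

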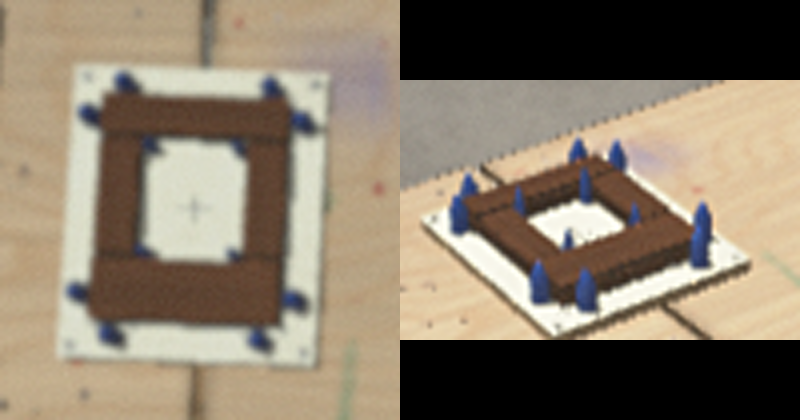

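View pics/f_top.png

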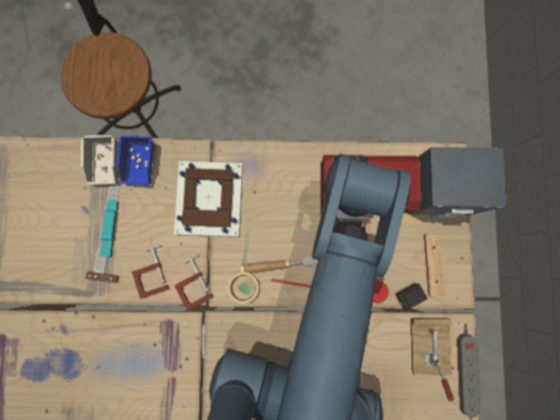

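The frame is closed and flush on the board, with the wide rail at the bottom (top crop (185,290)), and the pine is unmoved at (433,265). I'll do a quick check of the bottle in the scene view, then hand in.

```bash
python3 - <<'E'
from rig import *
import cv2,numpy as np
a=cv2.imread("pics/scene0.png").astype(int);b=cv2.imread("pics/f_scene.png").astype(int)
d=np.abs(a-b)[175:213,327:346].mean(); print("bottle diff",d)
if d<15: print(order.sign_off())
E
```

```text
bottle diff 48.033702677747
```

```bash
python3 - <<'E'
import cv2
cv2.imwrite("pics/bt.png",cv2.resize(cv2.imread("pics/f_scene.png")[130:260,250:430],None,fx=3,fy=3))
E
```

```text
(no output)
```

View pics/bt.png

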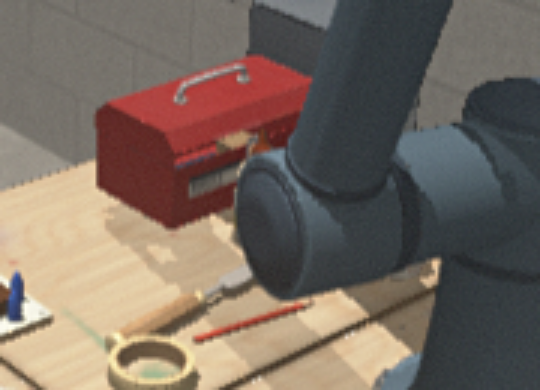

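The forearm hides most of the bottle, but its orange cap still shows upright in its old place, at crop (262,140). Handing in.

```bash
python3 -c "
from rig import *
print(order.sign_off())"
```

```text
the job is handed in; nothing more can be done
None
```

The job is handed in at about 44 s: both stiles went in first, then the wide and narrow rails, and all four lie flat and flush on the board, with the pine offcut where it was and the bottle still standing as far as the last picture shows (only its cap was in view).

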